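# Turn a coated cover plate gasket side up with the lifter

### The arm

A 6-joint arm with a two-finger parallel gripper is mounted at the origin on the work surface. World frame = base frame: x ahead of the robot, y to its left, z up, the work surface at z = 0. Lengths are in m, angles in rad, forces in N, time in s.
With the tool pointing down it reaches from about 0.35 to 0.775 m from the base axis. Payload 7.3 kg.
Tool frame: the origin (TCP) lies midway between the tips of the shut fingers; the grasp point (between the pads) lies 19 mm behind it (robot.hold_point_z is the distance from the TCP to the grasp point, in m); z points along the fingers, y is the direction in which the jaws open and shut (so a half turn about z gives the same grasp; the last joint's range is limited). The gripper opens to 92 mm and grips with 3 to 60 N. Pads are 19 mm wide; open, the fingers measure 130 mm over their backs; the gripper's body (75 mm by 190 mm) begins 47 mm behind the grasp point.
Start: joints at [1.152, 0.342, 1.524, -0, 1.275, -0.146], TCP at [0.141, 0.506, 0.227] pointing down, gripper open.
Joint ranges: [-2.53, 2.53], [-0.77, 2.02], [0.04, 2.7], [-1, 4.14], [0.28, 2.66], [-3.11, 3.11]. Speed limits (rad/s): [2.57, 2.57, 3.14, 3.14, 3.14, 3.14].

### API

Orientations are given as a unit quaternion [x, y, z, w].
In Python, from plant import robot, vision gives the robot as it stands. The module is installed in compiled form; this text tells all that it offers.
- The arm moves only by the shell command python3 -m jog 'ROWS' [FORCE]. ROWS is JSON, a list that holds one entry, the list of rows, each a list of 5 numbers: the gripper's target within -1 to 1 (fully open at 1, half-way at 0, shut at -1), then the shift along the tool's x, y, z in mm, then the turn about the tool's z in rad. In form: [[[hand, x, y, z, spin], ...]]. A call has exactly 8 rows; each row is the pose to reach, as a shift and turn from the pose commanded when the call began, along the tool's axes at that moment; what a row does not reach only later rows make up. A row lasts 1/12 s, in which the tool goes at most 41.7 mm and 7.16 degrees, less where a joint would pass 70% of its speed; a pose out of reach is approached as far as the arm can. A call with a gripper value outside its range is refused whole. The fingers move at their own pace and stop on an object; FORCE is the grip in N (left out, the last holds). Time passes only in rows, so rows that repeat a pose let the fingers close, or fill a call up. It gives the time, the measured TCP pose, the force and the opening at its end, in the units of the state.
- robot.state(): the state, without advancing time (a new reading comes with each control period).
- vision.snapshot(name): name is "side" or "top"; returns (picture, depth): 480x640x3 uint8, red, green, blue; 480x640 float32, m along the optical axis (not along the pixel's ray), 0 where there is no reading.
- vision.camera_params(name): a dict with "vfov" (degrees; the focal length in pixels is half the picture's height over the tangent of half this angle, whatever the lens; pixels are square), "cx", "cy" (the principal point, pixels), "R" (3x3) and "t" (3): a world point X has camera coordinates R X + t. Camera axes: x right, y down, z forward; pixel columns grow to the right and rows downward; lengths in m; the calibration is good to about 2 mm. A picture is of the moment at which its call begins. camera_params takes no time and is no camera call.
- robot.sign_off(): hands the job in, once; it reports no verdict.
The state is a dict: "time": time; "joint_pos": joint angles; "qd": joint speeds; "joint_torque": joint torques, N m; "tcp_pos": TCP position; "eef_rot": TCP orientation; "wrist_force": force on the tool from outside, world axes, zero at the start; "moment": the same for the moment, N m; "grip_width": finger opening in m.
Only numpy, scipy, OpenCV 4.12 (cv2) and the standard library are available. Lean on these libraries where they do the work, as an engineer would, in place of code of your own. Each camera call takes 0.05 s, during which the arm holds its last target.

### The job

The brass cover plate in the blue-fenced turning fixture lies gasket side down. With the orange-handled lifter, its blade riding lightly on the fixture's aluminium deck as it goes under the plate's near edge, tip the plate over the step so that it lies flat on the white bed, black gasket face up; never touch the plate with the gripper, and never press or ram hard with the lifter. Then stand the lifter back on its rubber mat, blade down, and leave the other things alone.

Things in the scene. Friction and masses are not known exactly. Their poses are not given: they have to be found in the camera images.
- fixture: Rigid turning fixture, fixed to the bench (its level varies a few mm), 215 x 100 mm, x from -135 to 80. Origin under its base, below the step; x = direction in which the plate is turned, z up; same axes for its points. Blue side fences: inner faces at y = +-38.5 mm, x = -60 to 80, top z = 30; end fence: inner face x = 74 mm.
- fixture_rails (a point): Fixture x = -64, y = 0, z = 20 mm: level of the tops of two steel rails (x = -64 to 0, |y| = 22 to 38) that carry the plate. Between and before them (x = -135 to -1) is a flat aluminium deck, set by hand 4 to 11 mm below this level: NOT measured, feel for it. It is stiffly sprung: gives 1 mm per 8 N, at most 2.5 mm. Its channel (42 mm wide) under the plate is open to -x.
- fixture_bed (a point): Middle of the white landing bed's top: fixture x = 37, y = 0, z = 23 mm. The bed runs from the step (x = 0, a rise of 3 mm above the rails) to x = 74 mm, between the blue fences.
- plate: Loose flat cover plate, 60 (x) x 70 (y) x 5 mm, about 0.13 kg. Origin at its centre; brass face on +z, black gasket face on -z. It starts on the rails, brass up, far edge within 6 mm of the step, near edge 60 to 66 mm before the step with the 4 to 11 mm gap under it. Lifted at the near edge it hinges at the step and, once past upright, falls over onto the bed.
- lifter_grip (a point): Lifter, loose, rigid, 0.14 kg: steel blade 95 x 32 x 2 mm with an upright orange grip on it, 30 (x) x 14 (y) x 62 mm tall. The point is the grip's centre, 33 mm above the blade's underside; x points to the blade's tip, 75 mm ahead of the point; the heel is 20 mm behind it; z up. It stands on its blade on the mat.
- lifter_tip (a point): Middle of the front edge of the lifter's blade, half-way up its 2 mm thickness.
- lifter: The same lifter; this origin is on the underside of its blade, 33 mm below the centre of the grip.
- tool_mat: Black rubber mat for the lifter, fixed to the bench, 170 (x) x 90 (y) x 2 mm. Origin at the centre of its underside.
- nut_bin: Bystander: small blue open bin of nuts, 130 x 90 x 60 mm, 0.8 kg. Origin at the centre of its underside. To be left alone.
- washer: Bystander: loose brass disc 38 mm in diameter, 6 mm thick. To be left alone.
- oil_can: Bystander: grey can, 48 mm in diameter, 110 mm tall. To be left alone.
Mind the look-alikes: they are no part of the job. Leave any green, pink or red look-alike of the lifter alone.

How it is judged:
On the way, in this order (a step that is already met when the one before it is completed fails the run):
1. the lifter is held off its mat (contact force between the fingers and lifter above 1 N and contact force between lifter and tool_mat below 0.05 N and horizontal distance between lifter and tool_mat above 0.08 m), for 0.2 s.
2. the held blade rests on the deck with its tip clearly under the plate (3 to 9 mm or more) (contact force between lifter and fixture above 0.4 N and x of lifter_tip in the frame of fixture between -0.057 and 0 m and z of lifter_tip in the frame of fixture below 0.019 m and angle between plate's own z axis and vertical below 0.1 rad and contact force between the fingers and lifter above 1 N), for 0.2 s.
3. the plate is tipped up steeply (40 to 100 degrees) on the held lifter (angle between plate's own z axis and vertical between 0.7 and 1.75 rad and contact force between lifter and plate above 0.05 N and contact force between the fingers and lifter above 1 N), for 0.1 s.
4. the plate lies turned over on the bed (angle between plate's own z axis and vertical above 3.04 rad and x of plate in the frame of fixture above 0.018 m and linear speed of plate below 0.02 m/s), for 0.2 s.
At the end, for the whole second after the job is handed in: The plate lies flat on the white bed, black gasket face up (within 6 degrees), its centre 18 to 48 mm beyond the step, at rest; the lifter stands on its blade (within 5 degrees) with its grip over the rubber mat (within 70 mm of the mat's centre along it and 40 mm across), released and at rest (all of step 4 and x of plate in the frame of fixture below 0.048 m and z of plate in the frame of fixture below 0.0275 m and angle between lifter's own z axis and vertical below 0.08 rad and x of lifter in the frame of tool_mat between -0.07 and 0.07 m and y of lifter in the frame of tool_mat between -0.04 and 0.04 m and z of lifter in the frame of tool_mat below 0.006 m and linear speed of lifter below 0.02 m/s and contact force between the fingers and lifter below 0.05 N); the robot touches nothing.
It fails at once if the gripper or arm touches the plate (contact force between any of the fingers, the arm and plate above 0.3 N).
It fails at once if the lifter presses on the fixture or its deck with more than 15 N (contact force between lifter and fixture above 15 N).
It fails at once if the lifter presses on the plate with more than 12 N (contact force between lifter and plate above 12 N).
It fails at once if a bystander is moved by more than 15 mm (distance of any of nut_bin, washer, oil_can from where it was at the start of the episode above 0.015 m).
It also fails if it takes over 69 s, if anything falls off the work surface, if the arm or the gripper's body presses on something with over 40 N, if the wrist force passes 120 N, or if a joint passes its speed limit or range.

## Working session

There is one attempt and no reset: what is moved stays moved. The work goes in short steps, Python scripts to look and compute and a shell command to move; the robot and the scene stay as the last step left them, time stands still between calls to the robot, and variables do not carry over. Pictures are saved under pics/ and viewed, and the job is handed in when it is done.

```bash
mkdir -p pics
cat > h.py <<'E'
import numpy as np, cv2
from plant import robot, vision
def K(n):
    p=vision.camera_params(n); f=240/np.tan(np.radians(p["vfov"])/2)
    return f,p["cx"],p["cy"],np.array(p["R"]),np.array(p["t"])
def pix2w(n,u,v,d):
    f,cx,cy,R,t=K(n); c=np.array([(u-cx)/f*d,(v-cy)/f*d,d]); return R.T@(c-t)
def ray_z(n,u,v,z):
    f,cx,cy,R,t=K(n); o=-R.T@t; r=R.T@np.array([(u-cx)/f,(v-cy)/f,1]); return o+r*(z-o[2])/r[2]
def w2pix(n,X):
    f,cx,cy,R,t=K(n); c=R@np.array(X)+t; return cx+f*c[0]/c[2], cy+f*c[1]/c[2]
def snap(n,tag):
    a,d=vision.snapshot(n); cv2.imwrite(f"pics/{tag}.png",a[:,:,::-1]); np.savez(f"pics/{tag}.npz",a=a,d=d); return a,d
def crop(tag,u0,v0,u1,v1,s,out):
    a=cv2.imread(f"pics/{tag}.png")[v0:v1,u0:u1]; cv2.imwrite(f"pics/{out}.png",cv2.resize(a,None,fx=s,fy=s,interpolation=cv2.INTER_CUBIC))
E
python3 - <<'E'
from h import *
print(robot.state()); print(robot.hold_point_z)
for n in("side","top"):
    snap(n,n+"0"); print(n,vision.camera_params(n))
E
```

```text
{'time': 0.0, 'joint_pos': array([ 1.15198503e+00,  3.42692562e-01,  1.52500513e+00, -3.42249550e-06,
        1.27541926e+00, -1.46012259e-01]), 'qd': array([-0.00116722,  0.00116806, -0.00060498, -0.00068354,  0.00055972,
       -0.00105912]), 'joint_torque': array([-6.34456046e-04, -4.31243348e+01, -2.44221210e+01,  7.17738457e-02,
        5.60353138e-02, -1.25229153e-04]), 'tcp_pos': array([0.14126748, 0.50521234, 0.22606478]), 'eef_rot': array([ 1.35976430e-01,  9.90711779e-01, -7.32411176e-04, -2.10817536e-04]), 'wrist_force': array([ 0.23282403,  0.24300008, -0.33486   ]), 'moment': array([ 0.01329835,  0.01126677, -0.07369552]), 'grip_width': 0.0915422775585543}
0.0188
side {'vfov': 57.56830719719657, 'cx': 315.5892438793714, 'cy': 239.99233944038724, 'R': array([[ 0.92855884, -0.37107934, -0.00886596],
       [-0.27199465, -0.66397558, -0.69653093],
       [ 0.25258146,  0.64918145, -0.71747199]]), 't': array([-0.51336787,  0.15552003,  0.7310468 ])}
top {'vfov': 55.07980665395729, 'cx': 323.3996436035535, 'cy': 240.79638842852236, 'R': array([[ 0.02576486, -0.99958208, -0.01310906],
       [-0.98772783, -0.0234342 , -0.1544169 ],
       [ 0.15404516,  0.01692672, -0.98791881]]), 't': array([-0.04299618,  0.53786192,  1.06127151])}
```

View pics/side0.png

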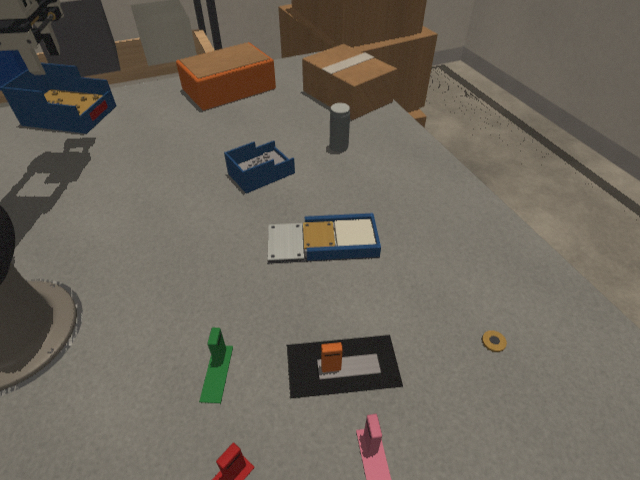

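View pics/top0.png

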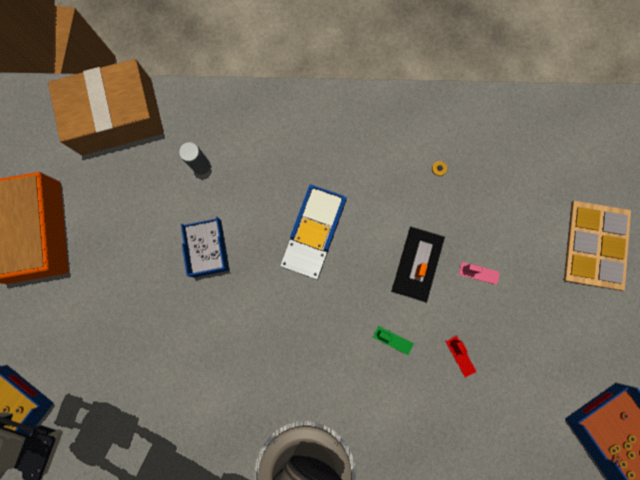

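Side view: the orange lifter is on the black mat at (332,357) and the fixture with the brass plate is at (322,236). Top view: the possible lifters are orange (422,268), pink (479,273), green (393,340) and red (460,355). The orange one on the mat matches the description. Next I'll check it in close crops.

Run:
```python
from h import *
crop("top0",380,215,460,310,7,"c_mat"); crop("top0",270,175,360,285,5,"c_fix"); crop("side0",280,325,410,400,6,"c_mats"); crop("side0",255,205,395,270,5,"c_fixs")
```

```text
(no output)
```

View pics/c_mat.png

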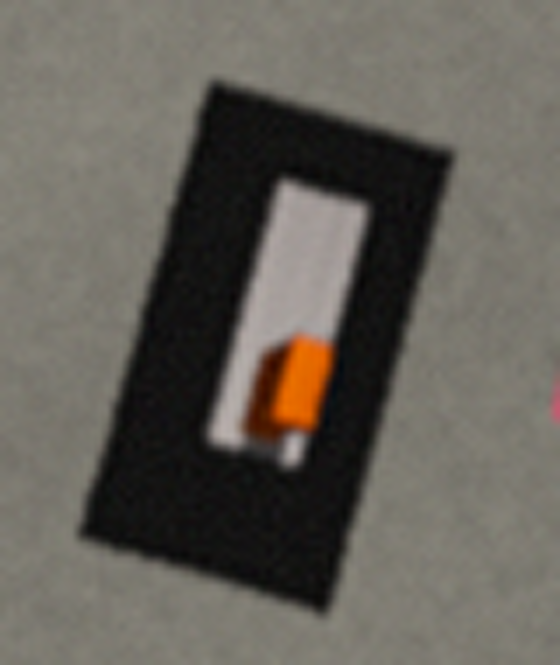

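View pics/c_fix.png

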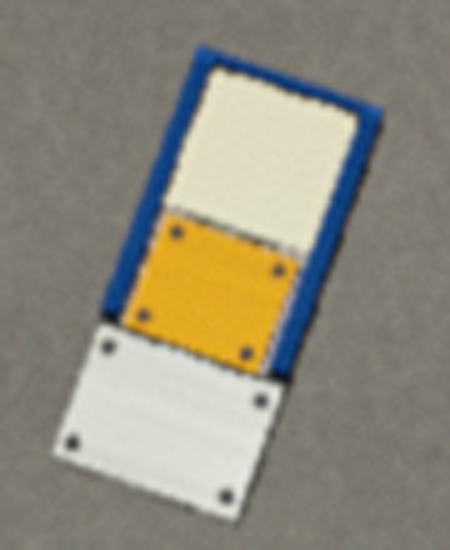

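View pics/c_mats.png

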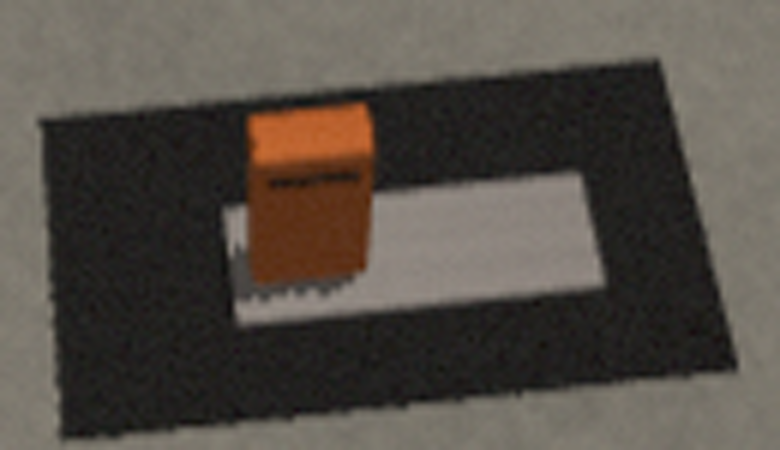

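View pics/c_fixs.png

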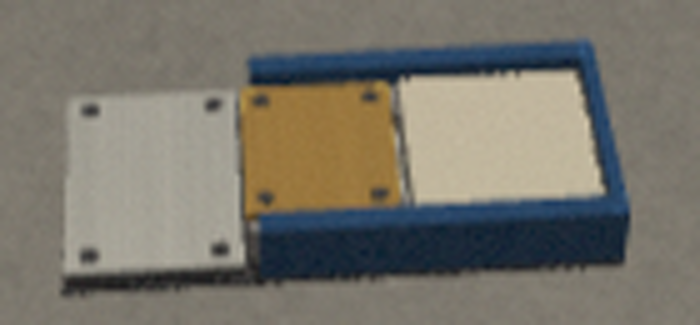

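```bash
cat > m0.py <<'E'
from h import *
def cv(p,s,u0,v0): return ((p[0]+.5)/s-.5+u0,(p[1]+.5)/s-.5+v0)
dt=np.load("pics/top0.npz")["d"]; ds=np.load("pics/side0.npz")["d"]
def show(name,n,pts,s,u0,v0,z):
    out=[]
    for p in pts:
        u,v=cv(p,s,u0,v0); out.append(ray_z(n,u,v,z))
    out=np.array(out); print(name,n,(out.mean(0)*1000).round(1))
    for i in range(4):
        e=out[(i+1)%4]-out[i]; print("   ",(out[i]*1e3).round(1),"edge",round(np.linalg.norm(e)*1e3,1),"ang",round(np.degrees(np.arctan2(e[1],e[0])),1))
show("blade","top",[(283,178),(372,205),(298,468),(208,443)],7,380,215,.004)
show("blade","side",[(583,172),(606,287),(238,327),(222,206)],6,280,325,.004)
show("mat","top",[(212,82),(455,153),(328,613),(80,538)],7,380,215,.002)
show("mat","side",[(658,60),(738,370),(62,438),(42,119)],6,280,325,.002)
def dep(n,d,u,v,r=2):
    b=d[int(v)-r:int(v)+r+1,int(u)-r:int(u)+r+1]; b=b[b>0]; return pix2w(n,u,v,np.median(b))
for nm,p in dict(deck=(150,420),plate=(215,290),bed=(260,150)).items():
    u,v=cv(p,5,270,175); print(nm,"top",(dep("top",dt,u,v)*1e3).round(1))
for nm,p in dict(deck=(155,180),plate=(315,145),bed=(500,135)).items():
    u,v=cv(p,5,255,205); print(nm,"side",(dep("side",ds,u,v)*1e3).round(1))
for p in [(160,300),(400,280)]:
  u,v=cv(p,7,380,215); print("mat/blade",(dep("top",dt,u,v)*1e3).round(1))
u,v=cv((305,385),7,380,215); print("grip top",(dep("top",dt,u,v,1)*1e3).round(1))
E
python3 m0.py
```

```text
blade top [ 500.9 -270.     4. ]
    [ 552.3 -267.8    4. ] edge 32.5 ang -105.9
    [ 543.4 -299.     4. ] edge 97.0 ang 164.0
    [ 450.1 -272.3    4. ] edge 32.2 ang 75.8
    [ 458.  -241.1    4. ] edge 98.0 ang -15.8
blade side [ 500.2 -269.5    4. ]
    [ 551.  -266.7    4. ] edge 32.9 ang -107.1
    [ 541.3 -298.2    4. ] edge 94.9 ang 164.6
    [ 449.8 -272.9    4. ] edge 34.1 ang 75.0
    [ 458.7 -240.     4. ] edge 96.1 ang -16.1
mat top [ 493.5 -262.9    2. ]
    [ 586.6 -243.2    2. ] edge 88.9 ang -105.4
    [ 563.  -328.9    2. ] edge 169.1 ang 164.1
    [ 400.3 -282.7    2. ] edge 89.0 ang 74.6
    [ 424.  -196.9    2. ] edge 169.0 ang -15.9
mat side [ 492.8 -263.     2. ]
    [ 586.5 -243.     2. ] edge 90.1 ang -105.7
    [ 562.1 -329.7    2. ] edge 169.8 ang 163.9
    [ 399.  -282.7    2. ] edge 89.6 ang 74.0
    [ 423.6 -196.6    2. ] edge 169.4 ang -15.9
deck top [498.2  28.1   9.2]
plate top [561.3  -2.4  23. ]
bed top [632.4 -22.5  20.8]
deck side [496.6  18.4  10.1]
plate side [557.6   0.6  23. ]
bed side [627.8 -20.3  21.2]
mat/blade [ 508.1 -224.7    2.1]
mat/blade [ 517.2 -308.9    2.1]
grip top [ 473.2 -262.7   64.9]
```

```bash
cat > m1.py <<'E'
from m0 import *
print('-----')
T=[(198,45),(385,107)]; D=[(240,520),(52,452)]
def P(n,p,s,u0,v0,z): u,v=cv(p,s,u0,v0); return ray_z(n,u,v,z)
o=[P("top",(198,45),5,270,175,.028),P("top",(385,107),5,270,175,.028),P("top",(240,520),5,270,175,.0097),P("top",(52,452),5,270,175,.0097)]
o=np.array(o)
for q in o: print((q*1e3).round(1))
fe=(o[0]+o[1])/2; ne=(o[2]+o[3])/2; d=fe-ne; print("len",np.linalg.norm(d[:2])*1e3,"yaw",np.degrees(np.arctan2(d[1],d[0])),"widths",np.linalg.norm((o[0]-o[1])[:2]),np.linalg.norm((o[2]-o[3])[:2]))
o2=np.array([P("side",(590,42),5,255,205,.028),P("side",(628,207),5,255,205,.028),P("side",(63,277),5,255,205,.0097),P("side",(68,93),5,255,205,.0097)])
for q in o2: print("side",(q*1e3).round(1))
yaw=np.arctan2(d[1],d[0]); c,s=np.cos(yaw),np.sin(yaw)
u=np.array([c,s,0]); org=ne+u*.135; org2=fe-u*.08; print("org",org*1e3,org2*1e3)
show("plate","top",[(170,212),(302,250),(265,373),(122,328)],5,270,175,.023)
show("plate","side",[(390,84),(402,205),(245,215),(240,88)],5,255,205,.023)
show("bed","top",[(218,66),(360,120),(305,255),(165,208)],5,270,175,.021)
# dense depth points, fixture coordinates
R=np.array([[c,s,0],[-s,c,0],[0,0,1]]); og=(org+org2)/2; og[2]=0
for n,dd in(("top",dt),("side",ds)):
    f,cx,cy,Rc,t=K(n); V,U=np.mgrid[:480,:640]; m=dd>0
    Z=dd; C=np.stack([(U-cx)/f*Z,(V-cy)/f*Z,Z],-1).reshape(-1,3)[m.ravel()]
    W=(C-t)@Rc; F=(W-og)@R.T*1e3
    for nm,x0,x1,yy in(("deck",-125,-72,42),("plate",-52,-12,28),("bed",15,65,30),("bench",-200,-150,60)):
        k=(F[:,0]>x0)&(F[:,0]<x1)&(abs(F[:,1])<yy)&(F[:,2]<60); z=F[k,2]; print(n,nm,k.sum(),z.mean().round(2),z.std().round(2))
    k=(F[:,0]>-40)&(F[:,0]<70)&(abs(abs(F[:,1])-44)<3)&(F[:,2]<60);print(n,"fence",np.median(F[k,2]))
E
python3 m1.py | sed -n '/-----/,$p'
```

```text
-----
[683.3   9.4  28. ]
[653.8 -83.7  28. ]
[450.2 -17.4   9.7]
[481.2  75.6   9.7]
len 213.3253892376361 yaw -18.086511077308998 widths 0.09759965332786302 0.09802053652562039
side [681.4   8.4  28. ]
side [652.6 -79.6  28. ]
side [447.8 -16.4   9.7]
side [479.9  79.4   9.7]
org [594.06433609 -12.82137915   9.7       ] [592.47246978 -12.30149181  28.        ]
plate top [561.1  -2.3  23. ]
    [599.7  20.8  23. ] edge 67.6 ang -105.0
    [582.2 -44.5  23. ] edge 63.4 ang 164.9
    [520.9 -27.9  23. ] edge 73.2 ang 73.8
    [541.4  42.4  23. ] edge 62.1 ang -20.3
plate side [558.8  -0.7  23. ]
    [598.5  21.3  23. ] edge 67.2 ang -109.4
    [576.1 -42.   23. ] edge 60.0 ang 162.7
    [518.9 -24.2  23. ] edge 70.1 ang 71.0
    [541.8  42.1  23. ] edge 60.4 ang -20.1
bed top [626.4 -23.7  21. ]
    [ 6.747e+02 -5.000e-01  2.100e+01] edge 75.7 ang -110.1
    [648.7 -71.6  21. ] edge 73.2 ang 159.5
    [580.1 -46.   21. ] edge 72.9 ang 72.5
    [602.   23.5  21. ] edge 76.5 ang -18.3
top deck 735 9.87 2.16
top plate 366 23.0 1.98
top bed 479 20.93 2.1
top bench 996 -0.15 2.04
top fence 27.8167397601838
side deck 832 10.91 1.26
side plate 412 24.0 1.07
side bed 545 22.06 1.04
side bench 1107 1.08 1.04
side fence 28.217900315918488
```

```bash
cat >> h.py <<'E'
from scipy.spatial.transform import Rotation as Ro
def go(target=None,yaw=None):
    s=robot.state(); R=Ro.from_quat(s["eef_rot"]).as_matrix(); x=R[:,0]
    print("t",round(s["time"],2),"tcp",(s["tcp_pos"]*1e3).round(2),"xyaw",np.degrees(np.arctan2(x[1],x[0])).round(2),"zaxis",R[:,2].round(4),"F",s["wrist_force"].round(2),"M",s["moment"].round(3),"w",round(s["grip_width"]*1e3,2))
    if target is not None: print("shift tool mm",(R.T@(np.array(target)-s["tcp_pos"]*1e3)).round(2))
    if yaw is not None: print("spin rad",np.radians(np.degrees(np.arctan2(x[1],x[0]))-yaw).round(4))
E
python3 - <<'E'
from h import *
go([470,130,200]); go([474,-262.3,160],164.1)
print(ray_z("top",190,152,.11),ray_z("top",440,168,.006),ray_z("top",205,247,.06))
E
```

```text
t 0.1 tcp [141.29 505.27 226.14] xyaw 164.37 zaxis [-5.0e-04 -1.2e-03 -1.0e+00] F [0.05 0.16 0.05] M [ 0.016 -0.035 -0.   ] w 91.85
shift tool mm [-417.66 -272.82   26.42]
t 0.1 tcp [141.29 505.27 226.14] xyaw 164.37 zaxis [-5.0e-04 -1.2e-03 -1.0e+00] F [0.05 0.16 0.05] M [ 0.016 -0.035 -0.   ] w 91.85
shift tool mm [-527.2  -649.49   66.88]
spin rad 0.0048
[0.72955756 0.28454895 0.11      ] [ 0.73749568 -0.31898079  0.006     ] [0.51444914 0.24880868 0.06      ]
```

```bash
python3 -m jog '[[[1,-33,-21,0,0],[1,-67,-43,0,0],[1,-100,-65,0,0],[1,-134,-87,0,0],[1,-168,-109,0,0],[1,-202,-131,0,0],[1,-236,-153,0,0],[1,-270,-176,0,0]]]' && python3 -m jog '[[[1,-30,-25,0,0],[1,-60,-50,0,0],[1,-90,-75,0,0],[1,-120,-105,0,0],[1,-145,-135,0,0],[1,-165,-170,0,0],[1,-180,-207,0,0],[1,-190,-245,0,0]]]' && python3 -c "
from h import *
go([474,-262.3,110],164.1)"
```

```text
time: 0.77
tcp_pos: [0.3548, 0.2617, 0.2266]
eef_rot: [0.136, 0.991, 0.0, -0.0]
wrist_force: [0.9, 0.9, 0.9]
grip_width: 0.0915
time: 1.43
tcp_pos: [0.4714, -0.0259, 0.2263]
eef_rot: [0.136, 0.991, 0.0, -0.0]
wrist_force: [0.0, 0.2, -0.3]
grip_width: 0.0916
t 1.43 tcp [471.42 -25.85 226.27] xyaw 164.37 zaxis [-2.e-04  2.e-04 -1.e+00] F [ 0.03  0.23 -0.33] M [-0.004 -0.067  0.006] w 91.61
shift tool mm [ -66.23 -227.02  116.23]
spin rad 0.0047
```

```bash
python3 -m jog '[[[0,-8,-30,14,0.0047],[0,-17,-60,28,0.0047],[0,-26,-90,42,0.0047],[0,-35,-120,58,0.0047],[0,-43,-150,72,0.0047],[0,-51,-180,86,0.0047],[0,-59,-210,100,0.0047],[0,-66,-227,116,0.0047]]]' && python3 -c "
from h import *
go([474,-262.3,58],164.1)
snap('top','top1');snap('side','side1')
crop('side1',240,280,440,420,4,'c1s')
crop('top1',370,200,490,320,5,'c1t')"
```

```text
time: 2.1
tcp_pos: [0.473, -0.2632, 0.1099]
eef_rot: [0.139, 0.99, -0.0, 0.0]
wrist_force: [0.9, -0.2, -0.1]
grip_width: 0.0471
t 2.1 tcp [ 472.98 -263.24  109.95] xyaw 164.01 zaxis [ 3.e-04 -9.e-04 -1.e+00] F [ 0.9  -0.16 -0.08] M [-0.003 -0.052 -0.019] w 47.1
shift tool mm [-0.7   1.22 51.95]
spin rad -0.0017
```

View pics/c1s.png

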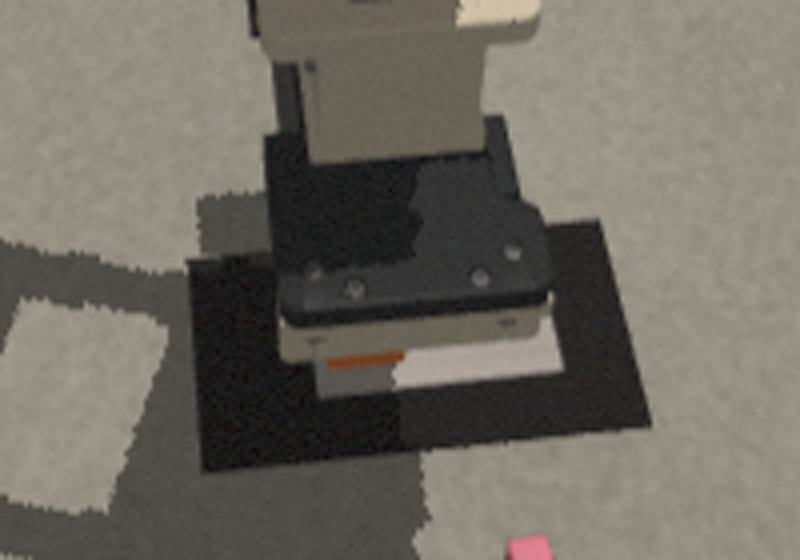

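View pics/c1t.png

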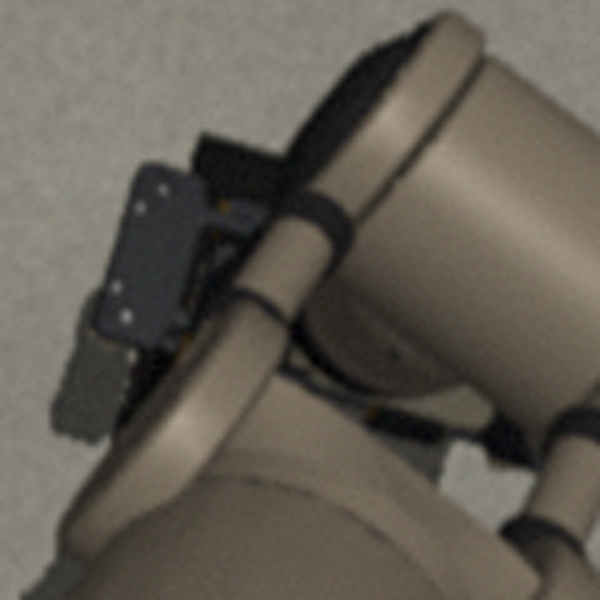

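The side crop shows the gripper centred over the orange grip at about (365,362), clear of the pink look-alike. I'll descend and grip.

```bash
python3 -m jog '[[[0,-0.7,1,20,0],[0,-0.7,1,40,0],[0,-0.7,1,58,0],[0,-0.7,1,72,0],[0,-0.7,1,82,0],[0,-0.7,1,88,0],[0,-0.7,1,89,0],[0,-0.7,1,89,0]]]' 30 && python3 -c "
from h import *
go([474,-262.3,21],164.1)"
```

```text
time: 2.87
tcp_pos: [0.4746, -0.2592, 0.022]
eef_rot: [0.138, 0.99, 0.0, 0.0]
wrist_force: [1.0, 0.1, 0.9]
grip_width: 0.0458
t 2.87 tcp [ 474.58 -259.16   21.96] xyaw 164.12 zaxis [ 2.e-04  0.e+00 -1.e+00] F [0.98 0.05 0.9 ] M [ 0.026 -0.032  0.027] w 45.85
shift tool mm [-0.3  -3.18  0.96]
spin rad 0.0004
```

```bash
python3 -m jog '[[[0,0,-1.5,0.5,0],[0,0,-3,0.8,0],[0,0,-3,0.8,0],[-0.4,0,-3,0.8,0],[-0.7,0,-3,0.8,0],[-1,0,-3,0.8,0],[-1,0,-3,0.8,0],[-1,0,-3,0.8,0]]]' 50 && python3 -c "
from h import *
go([474,-262.3,21],164.1)"
```

```text
time: 3.53
tcp_pos: [0.4735, -0.2622, 0.0209]
eef_rot: [0.138, 0.99, 0.0, 0.0]
wrist_force: [0.3, -0.1, 1.0]
grip_width: 0.0173
t 3.53 tcp [ 473.53 -262.22   20.9 ] xyaw 164.1 zaxis [ 0.e+00  1.e-04 -1.e+00] F [ 0.29 -0.13  1.03] M [ 0.01  -0.037  0.022] w 17.26
shift tool mm [-0.47  0.05 -0.1 ]
spin rad -0.0
```

```bash
python3 -m jog '[[[-1,0,0,0,0],[-1,0,0,0,0],[-1,0,0,-5,0],[-1,0,0,-10,0],[-1,0,0,-20,0],[-1,0,0,-35,0],[-1,0,0,-50,0],[-1,0,0,-60,0]]]' 50 && python3 -c "
from h import *
go()
snap('side','side2')
crop('side2',240,260,440,410,4,'c2s')"
```

```text
time: 4.2
tcp_pos: [0.4741, -0.2627, 0.083]
eef_rot: [0.138, 0.99, -0.001, 0.001]
wrist_force: [0.8, 0.5, -1.5]
grip_width: 0.0138
t 4.2 tcp [ 474.08 -262.66   83.03] xyaw 164.1 zaxis [ 0.0018 -0.0013 -1.    ] F [ 0.79  0.55 -1.5 ] M [-0.003  0.     0.02 ] w 13.85
```

View pics/c2s.png

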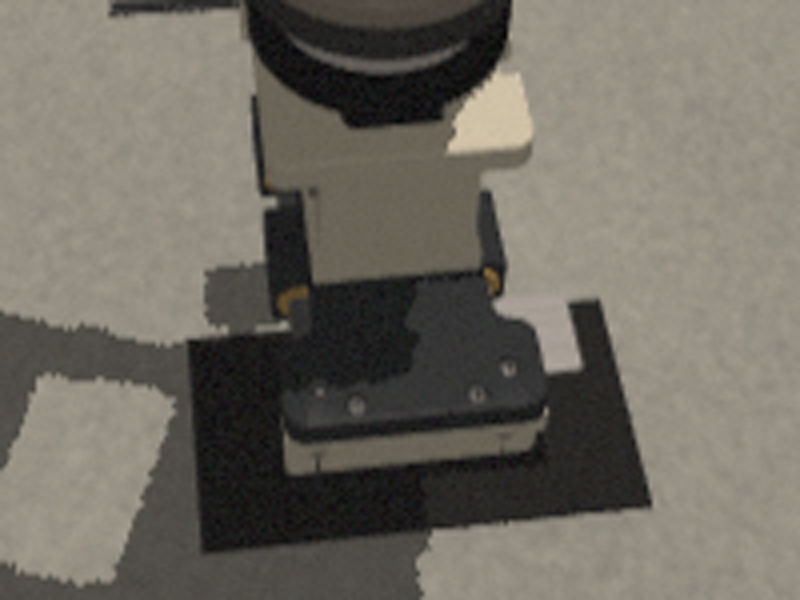

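```bash
python3 -c "
from h import *
for p in [(569,305),(580,371),(545,300)]:
    u,v=p[0]/4+240,p[1]/4+260
    d=np.load('pics/side2.npz')['d']; print((ray_z('side',u,v,.066)*1e3).round(1))
d=np.load('pics/side2.npz')['d']; 
P=[]
for v in range(338,352):
  for u in range(374,383):
    P.append(pix2w('side',u,v,d[v,u])*1e3)
P=np.array(P);A=np.c_[P[:,:2]-P[:,:2].mean(0),np.ones(len(P))];print(np.linalg.lstsq(A,P[:,2],rcond=None)[0],P.mean(0),P[:,2].std())
go([447.6,35.0,100],161.9)"
```

```text
[ 549.9 -274.2   66. ]
[ 540.8 -299.8   66. ]
[ 542.6 -269.    66. ]
[-1.46871314 -0.62290013 77.39385594] [ 533.72010434 -289.60454931   77.39385594] 33.680415993411344
t 4.25 tcp [ 474.86 -263.2    84.53] xyaw 164.11 zaxis [ 0.004 -0.003 -1.   ] F [ 1.02 -0.16  0.51] M [-0.005 -0.016  0.019] w 13.98
shift tool mm [107.81 279.3  -16.47]
spin rad 0.0385
```

```bash
python3 -m jog '[[[-1,10,28,-8,0.005],[-1,24,64,-15,0.01],[-1,38,102,-20,0.015],[-1,53,140,-20,0.02],[-1,68,178,-20,0.025],[-1,82,215,-20,0.03],[-1,96,250,-20,0.035],[-1,107,279,-20,0.0385]]]' && python3 -m jog '[[[-1,0,0,0,0],[-1,0,0,0,0],[-1,0,0,0,0],[-1,0,0,0,0],[-1,0,0,0,0],[-1,0,0,0,0],[-1,0,0,0,0],[-1,0,0,0,0]]]' && python3 -c "
from h import *
go([447.6,35.0,45],161.9)
snap('side','side3');snap('top','top3')
crop('side3',220,160,400,280,4,'c3s');crop('top3',260,170,380,310,4,'c3t')"
```

```text
time: 4.92
tcp_pos: [0.4461, 0.0378, 0.1011]
eef_rot: [0.157, 0.988, 0.0, -0.0]
wrist_force: [0.8, 0.3, -1.1]
grip_width: 0.0137
time: 5.58
tcp_pos: [0.4471, 0.0349, 0.1009]
eef_rot: [0.158, 0.987, 0.0, -0.0]
wrist_force: [0.8, -0.0, -1.0]
grip_width: 0.0137
t 5.58 tcp [447.1   34.87 100.86] xyaw 161.83 zaxis [-1.e-04  1.e-04 -1.e+00] F [ 0.77 -0.02 -0.97] M [-0.008 -0.004 -0.034] w 13.74
shift tool mm [-0.44  0.28 55.86]
spin rad -0.0011
```

View pics/c3s.png

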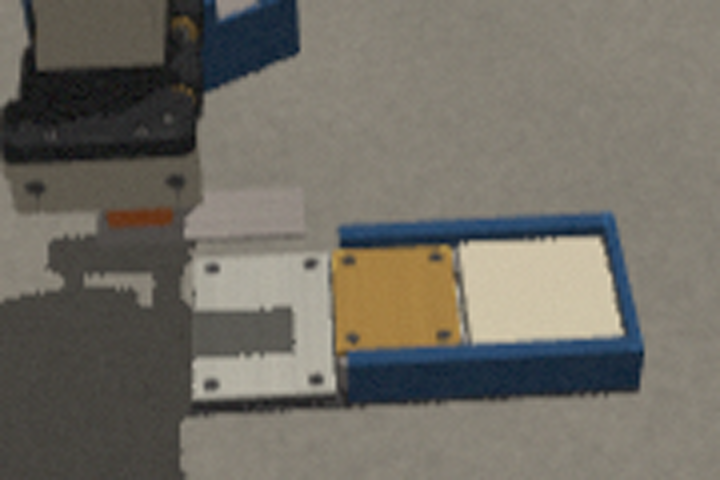

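View pics/c3t.png

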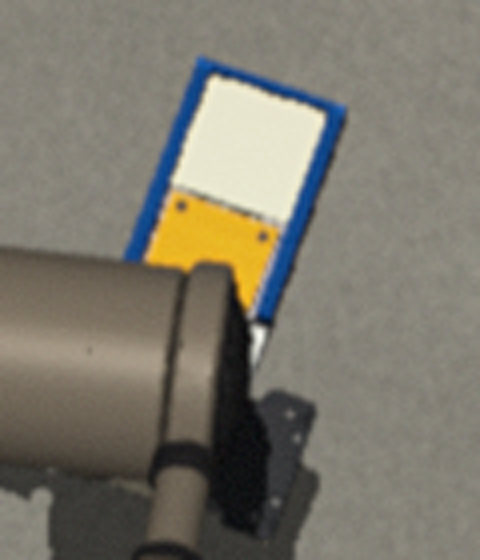

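```bash
cat >> h.py <<'E'
YAW=np.radians(-18.1); OG=np.array([593.,-12.5,-2.])
RF=np.array([[np.cos(YAW),np.sin(YAW),0],[-np.sin(YAW),np.cos(YAW),0],[0,0,1]])
def fx(p): return RF@(np.array(p)-OG)
E
python3 - <<'E'
from h import *
for p in [(302,190),(304,236)]:
    u,v=p[0]/4+220,p[1]/4+160
    X=ray_z('side',u,v,.084)*1e3; print(X.round(1),fx(X).round(1))
# shadow edges on deck not used; fence/rail/plate checks in fixture frame (side3)
for nm,p,z in [("fence near-left",(338,227),.028),("far-left",(613,213),.028),("far-right",(643,350),.028),("near right fence",(345,355),.028),("plate nl",(331,248),.023),("plate nr",(337,353),.023),("plate fl",(458,247),.023),("plate fr",(463,346),.023),("deck nl",(192,250),.01),("deck nr",(192,400),.01)]:
    X=ray_z('side',p[0]/4+220,p[1]/4+160,z)*1e3; print(nm,fx(X).round(1))
E
```

```text
[522.6  23.7  84. ] [-78.1  12.5  86. ]
[512.7  -6.3  84. ] [-78.3 -19.   86. ]
fence near-left [-61.2  46.4  30. ]
far-left [78.7 46.5 30. ]
far-right [ 77.9 -49.1  30. ]
near right fence [-62.  -42.2  30. ]
plate nl [-65.3  36.5  25. ]
plate nr [-65.7 -36.   25. ]
plate fl [-1.6 32.5 25. ]
plate fr [ -5.7 -35.7  25. ]
deck nl [-136.4   54.    12. ]
deck nr [-135.3  -49.2   12. ]
```

```bash
python3 -m jog '[[[-1,0,0.8,12,0],[-1,0,0.8,26,0],[-1,0,0.8,40,0],[-1,0,0.8,52,0],[-1,0,0.8,60,0],[-1,0,0.8,65,0],[-1,0,0.8,65,0],[-1,0,0.8,65,0]]]' && python3 -m jog '[[[-1,0,0,0,0],[-1,0,0,0.5,0],[-1,0,0,1.5,0],[-1,0,0,2.5,0],[-1,0,0,3,0],[-1,0,0,3,0],[-1,0,0,3,0],[-1,0,0,3,0]]]' && python3 -c "
from h import *
go([447.1,34.9,29],161.9)"
```

```text
time: 6.35
tcp_pos: [0.4475, 0.0361, 0.0361]
eef_rot: [0.157, 0.988, 0.0, 0.0]
wrist_force: [0.5, 0.1, -1.6]
grip_width: 0.0138
time: 7.02
tcp_pos: [0.4473, 0.0362, 0.0329]
eef_rot: [0.157, 0.988, 0.0, 0.0]
wrist_force: [0.4, -0.2, -1.0]
grip_width: 0.0139
t 7.02 tcp [447.32  36.18  32.92] xyaw 161.9 zaxis [ 0.e+00  1.e-04 -1.e+00] F [ 0.37 -0.25 -1.  ] M [-0.034  0.034  0.016] w 13.9
shift tool mm [-0.19 -1.28  3.92]
spin rad -0.0001
```

```bash
for i in 1 2; do python3 -m jog '[[[-1,0,0,0.3,0],[-1,0,0,0.7,0],[-1,0,0,1.1,0],[-1,0,0,1.4,0],[-1,0,0,1.5,0],[-1,0,0,1.5,0],[-1,0,0,1.5,0],[-1,0,0,1.5,0]]]' >/dev/null;  python3 -c "
from h import *
go()"; done
```

```text
t 7.68 tcp [447.3   36.15  31.42] xyaw 161.9 zaxis [ 0.e+00  1.e-04 -1.e+00] F [ 0.06 -0.13 -1.38] M [-0.03   0.023  0.055] w 14.13
t 8.35 tcp [447.31  36.15  29.92] xyaw 161.89 zaxis [ 1.e-04  1.e-04 -1.e+00] F [ 0.14  0.24 -1.57] M [ 0.022 -0.     0.023] w 13.81
```

```bash
for i in 1 2; do python3 -m jog '[[[-1,0,0,0.1,0],[-1,0,0,0.2,0],[-1,0,0,0.4,0],[-1,0,0,0.5,0],[-1,0,0,0.5,0],[-1,0,0,0.5,0],[-1,0,0,0.5,0],[-1,0,0,0.5,0]]]' >/dev/null;  python3 -c "
from h import *
go()"; done
```

```text
t 9.02 tcp [447.31  36.14  29.42] xyaw 161.9 zaxis [ 1.e-04  1.e-04 -1.e+00] F [-0.02 -0.68 -0.78] M [ 0.061  0.035 -0.028] w 13.81
t 9.68 tcp [447.32  36.15  28.92] xyaw 161.89 zaxis [ 1.e-04  1.e-04 -1.e+00] F [ 0.03  0.39 -1.06] M [-0.004  0.052 -0.008] w 13.9
```

```bash
for i in 1 2 3; do python3 -m jog '[[[-1,0,0,0.1,0],[-1,0,0,0.2,0],[-1,0,0,0.4,0],[-1,0,0,0.4,0],[-1,0,0,0.4,0],[-1,0,0,0.4,0],[-1,0,0,0.4,0],[-1,0,0,0.4,0]]]' >/dev/null;  python3 -c "
from h import *
go()"; done
```

```text
t 10.35 tcp [447.32  36.17  28.54] xyaw 161.9 zaxis [ 1.e-04  1.e-04 -1.e+00] F [-1.19  1.09  0.16] M [0.013 0.136 0.015] w 13.71
t 11.02 tcp [447.31  36.17  28.16] xyaw 161.9 zaxis [ 1.e-04  1.e-04 -1.e+00] F [-1.78  1.04  2.75] M [-0.045  0.152  0.008] w 13.83
t 11.68 tcp [447.29  36.16  27.82] xyaw 161.9 zaxis [ 1.e-04  0.e+00 -1.e+00] F [-2.24  1.49  5.57] M [-0.032  0.17   0.007] w 13.86
```

```bash
python3 -m jog '[[[-1,0,0,-0.2,0],[-1,0,0,-0.5,0],[-1,-1,0,-0.5,0],[-1,-3,0,-0.5,0],[-1,-5,0,-0.5,0],[-1,-8,0,-0.5,0],[-1,-10,0,-0.5,0],[-1,-10,0,-0.5,0]]]' >/dev/null;  python3 -c "
from h import *
go()"
```

```text
t 12.35 tcp [457.63  32.81  28.22] xyaw 161.88 zaxis [ 0.001 -0.    -1.   ] F [-0.2   0.29  2.44] M [-0.045  0.028  0.015] w 13.85
```

```bash
python3 -m jog '[[[-1,-1,0,-0.1,0],[-1,-3,0,-0.1,0],[-1,-5.5,0,-0.1,0],[-1,-8,0,-0.1,0],[-1,-10.5,0,-0.1,0],[-1,-12,0,-0.1,0],[-1,-12,0,-0.1,0],[-1,-12,0,-0.1,0]]]' >/dev/null;  python3 -c "
from h import *
go();print(fx(robot.state()['tcp_pos']*1e3))"
python3 -m jog '[[[-1,-1,0,0,0],[-1,-3,0,0,0],[-1,-5,0,0,0],[-1,-7,0,0,0],[-1,-8,0,0,0],[-1,-8,0,0,0],[-1,-8,0,0,0],[-1,-8,0,0,0]]]' >/dev/null;  python3 -c "
from h import *
go();print(fx(robot.state()['tcp_pos']*1e3))
snap('side','side4')
crop('side4',220,160,400,280,4,'c4s')"
```

```text
t 13.02 tcp [468.8   29.13  28.37] xyaw 161.89 zaxis [ 1.1e-03 -1.0e-04 -1.0e+00] F [ 0.82 -0.77  2.02] M [-0.145 -0.035  0.037] w 13.89
[-130.98963595    0.98350728   30.37034949]
t 13.68 tcp [476.21  26.71  28.39] xyaw 161.89 zaxis [ 9.e-04 -1.e-04 -1.e+00] F [0.56 0.41 1.98] M [-0.07   0.057  0.055] w 13.6
[-123.19087896    0.99086901   30.38568517]
```

View pics/c4s.png

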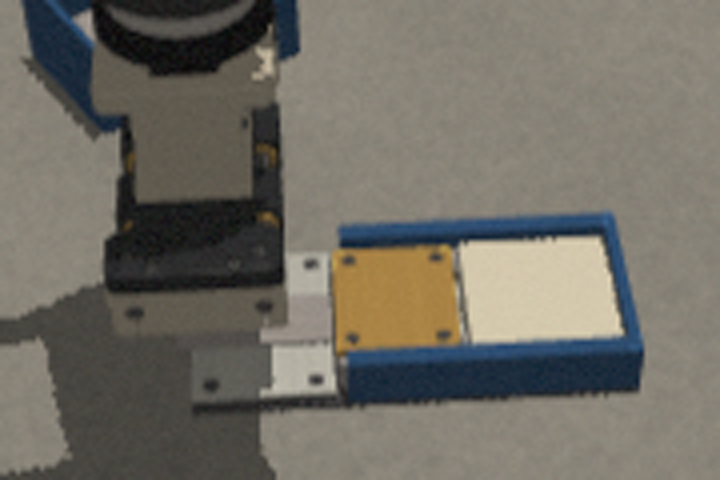

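```bash
python3 -m jog '[[[-1,0,0,-2,0],[-1,0,0,-4,0],[-1,0,0,-6,0],[-1,-0.5,0,-8,0],[-1,-1,0,-10,0],[-1,-1.7,0,-12.5,0],[-1,-2.5,0,-14.5,0],[-1,-2.5,0,-14.5,0]]]' >/dev/null;  python3 -c "
from h import *
go();print(fx(robot.state()['tcp_pos']*1e3))
snap('side','side5')
crop('side5',220,160,400,280,4,'c5s')"
```

```text
t 14.4 tcp [478.62  25.98  43.24] xyaw 161.89 zaxis [ 9.e-04 -0.e+00 -1.e+00] F [-0.15 -0.27 -2.47] M [ 0.01   0.1   -0.021] w 13.88
[-120.67516392    1.0406507    45.24156275]
```

View pics/c5s.png

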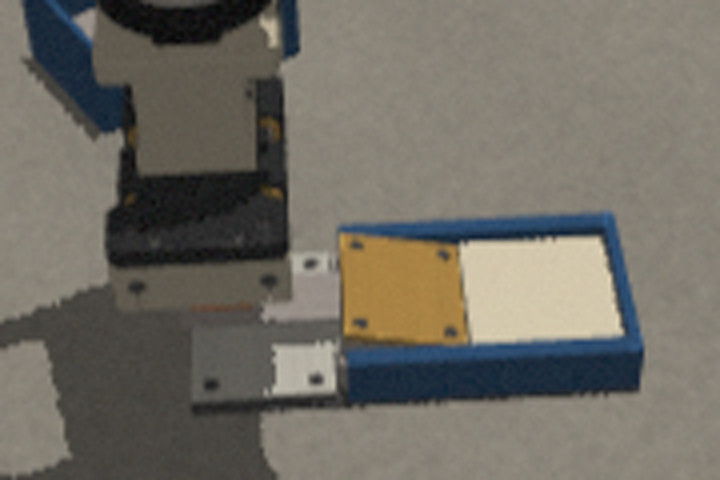

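The plate's near edge is up by about 10° (crop (340,235)–(345,340)) and its far edge is at the step. I'll follow the arc.

```bash
python3 -m jog '[[[-1,-0.5,0,-3,0],[-1,-1,0,-6,0],[-1,-1.7,0,-9,0],[-1,-3,0,-12,0],[-1,-4.2,0,-15,0],[-1,-5.8,0,-18,0],[-1,-8,0,-21.5,0],[-1,-8,0,-21.5,0]]]' >/dev/null;  python3 -c "
from h import *
go();print(fx(robot.state()['tcp_pos']*1e3))
snap('side','side6')
crop('side6',220,160,400,280,4,'c6s')"
```

```text
t 15.12 tcp [486.7   23.38  65.1 ] xyaw 161.89 zaxis [ 1.7e-03 -1.0e-04 -1.0e+00] F [-0.13  0.24 -1.5 ] M [-0.04   0.143 -0.007] w 14.18
[-112.18858288    1.07750186   67.10241074]
```

View pics/c6s.png

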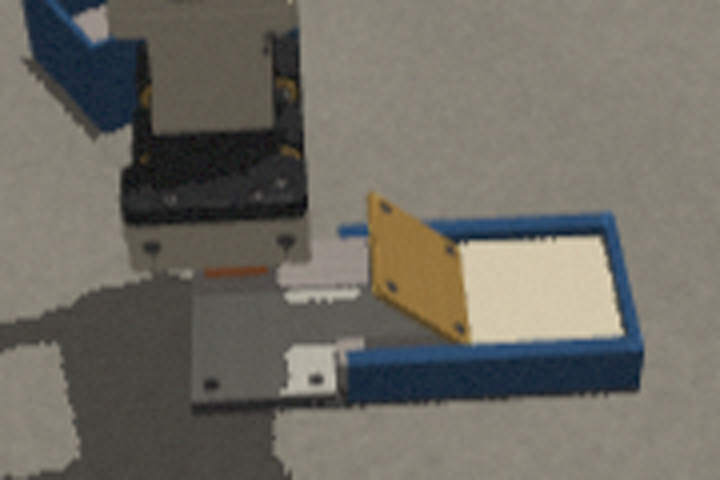

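```bash
python3 -m jog '[[[-1,-2,0,-2.5,0],[-1,-4.5,0,-5.3,0],[-1,-7,0,-7.5,0],[-1,-10,0,-10.2,0],[-1,-12,0,-11.8,0],[-1,-14,0,-13,0],[-1,-16,0,-14.2,0],[-1,-16,0,-14.2,0]]]' >/dev/null;  python3 -c "
from h import *
go();print(fx(robot.state()['tcp_pos']*1e3))
snap('side','side7')
crop('side7',220,160,400,280,4,'c7s')"
```

```text
t 15.83 tcp [501.61  18.43  78.8 ] xyaw 161.89 zaxis [ 9.e-04 -0.e+00 -1.e+00] F [ 0.26  0.17 -1.25] M [ 0.036  0.037 -0.001] w 13.81
[-96.48022805   1.01082224  80.79520625]
```

View pics/c7s.png

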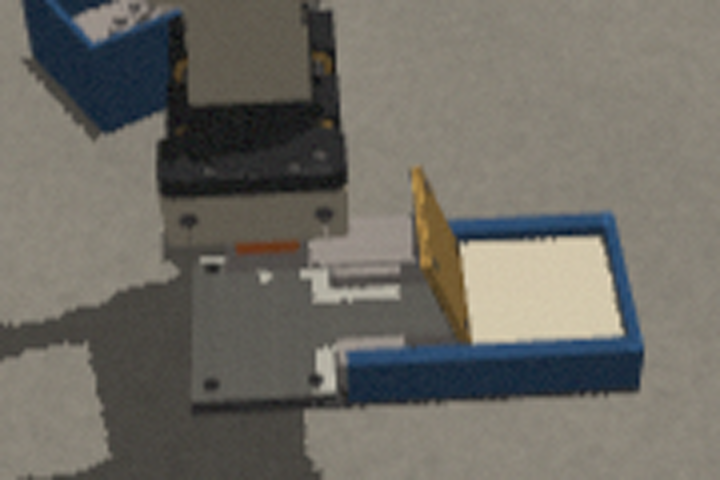

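```bash
python3 -m jog '[[[-1,-2.5,0,-1.2,0],[-1,-5,0,-2.2,0],[-1,-7.5,0,-3,0],[-1,-10,0,-3.5,0],[-1,-12,0,-4,0],[-1,-14,0,-4.3,0],[-1,-15,0,-4.4,0],[-1,-15,0,-4.4,0]]]' >/dev/null;  python3 -c "
from h import *
go();print(fx(robot.state()['tcp_pos']*1e3))
snap('side','side8')
crop('side8',220,160,400,280,4,'c8s')"
```

```text
t 16.55 tcp [515.53  13.83  82.91] xyaw 161.89 zaxis [ 3.e-04  1.e-04 -1.e+00] F [ 0.03 -0.3  -1.57] M [0.029 0.041 0.015] w 13.58
[-81.81484077   0.95460379  84.9084468 ]
```

View pics/c8s.png

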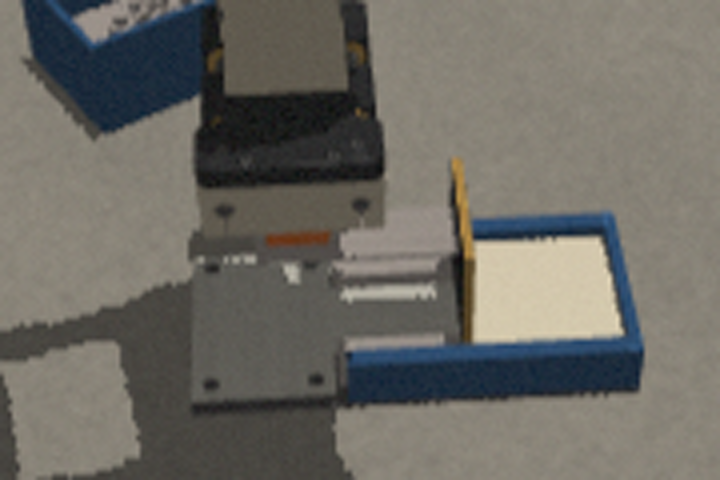

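```bash
python3 -m jog '[[[-1,-2,0,-0.5,0],[-1,-4,0,-0.7,0],[-1,-6,0,-0.7,0],[-1,-8,0,-0.7,0],[-1,-10,0,-0.7,0],[-1,-12,0,-0.7,0],[-1,-14,0,-0.5,0],[-1,-16,0,-0.3,0]]]' >/dev/null;  python3 -c "
from h import *
go();print(fx(robot.state()['tcp_pos']*1e3))
snap('side','side9')
crop('side9',220,160,400,280,4,'c9s')"
```

```text
t 17.27 tcp [530.68   8.86  83.18] xyaw 161.89 zaxis [ 0.e+00  1.e-04 -1.e+00] F [ 0.17 -0.08 -0.75] M [-0.068  0.017  0.017] w 13.7
[-65.87785395   0.94324048  85.17793674]
```

View pics/c9s.png

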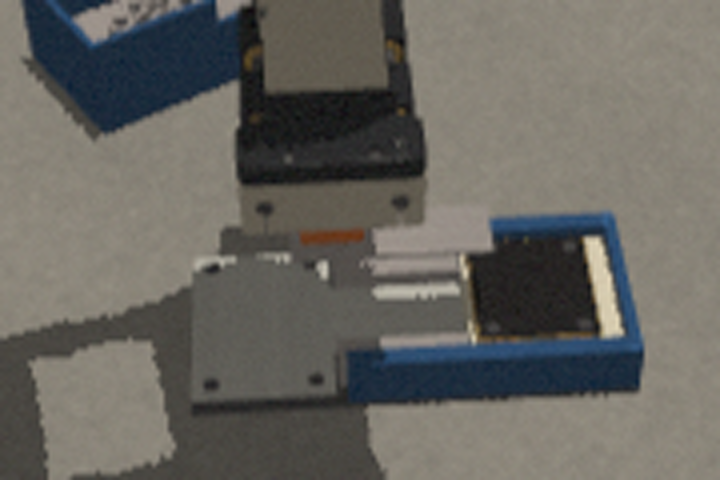

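```bash
python3 -m jog '[[[-1,3,0,-4,0],[-1,10,0,-8,0],[-1,18,0,-12,0],[-1,25,0,-16,0],[-1,30,0,-20,0],[-1,30,0,-22,0],[-1,30,0,-22,0],[-1,30,0,-22,0]]]' >/dev/null;  python3 -c "
from h import *
go([474,-262.3,80],164.1)
snap('top','top10');snap('side','side10')
crop('top10',260,170,380,310,4,'c10t');crop('side10',290,200,390,270,7,'c10s')"
```

```text
t 17.98 tcp [502.32  18.24 105.6 ] xyaw 161.9 zaxis [ 1.2e-03 -1.0e-04 -1.0e+00] F [ 0.01 -0.3  -1.95] M [-0.023  0.028  0.009] w 13.61
shift tool mm [ -60.22 -275.46   25.59]
spin rad -0.0384
```

View pics/c10s.png

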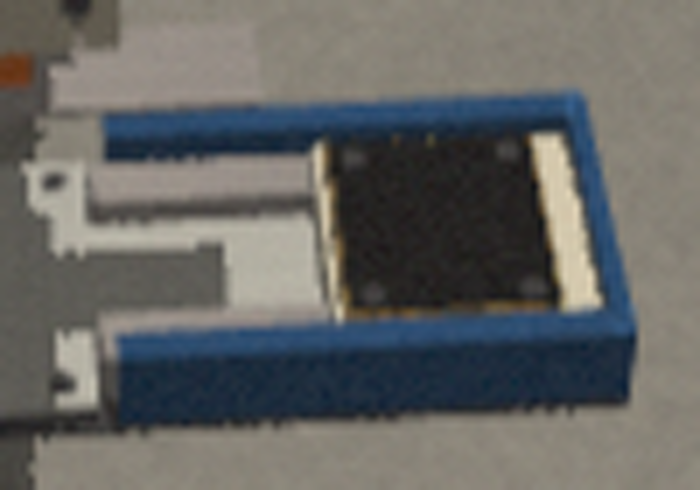

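The crop shows the plate flat on the bed, black face up, with its near edge just past the step and about 10 mm of white bed left before the end fence. Now I'll take the lifter back to the mat.

```bash
python3 -m jog '[[[-1,-6,-28,0,-0.005],[-1,-14,-65,0,-0.01],[-1,-22,-103,0,-0.015],[-1,-30,-141,0,-0.02],[-1,-39,-179,5,-0.025],[-1,-47,-215,10,-0.03],[-1,-54,-248,15,-0.035],[-1,-60,-275,20,-0.0384]]]' >/dev/null; python3 -m jog '[[[-1,0,0,5,0],[-1,0,0,15,0],[-1,0,0,25,0],[-1,0,0,35,0],[-1,0,0,40,0],[-1,0,0,45,0],[-1,0,0,45,0],[-1,0,0,45,0]]]' >/dev/null; python3 -c "
from h import *
go([474,-262.3,20.9],164.1)"
```

```text
t 19.42 tcp [ 473.7  -261.25   40.07] xyaw 164.14 zaxis [-2.e-04  3.e-04 -1.e+00] F [ 0.11  0.03 -1.09] M [-0.041  0.025 -0.011] w 13.83
shift tool mm [-0.58 -0.94 19.17]
spin rad 0.0007
```

```bash
python3 -m jog '[[[-1,0,-1,5,0],[-1,0,-1,10,0],[-1,0,-1,14,0],[-1,0,-1,16,0],[-1,0,-1,17.3,0],[-1,0,-1,18,0],[-1,0,-1,18,0],[-1,0,-1,18,0]]]' >/dev/null; python3 -c "
from h import *
go([474,-262.3,20.9],164.1)"; python3 -m jog '[[[-1,0,0,0.2,0],[-1,0,0,0.4,0],[-1,0,0,0.6,0],[-1,0,0,0.8,0],[-1,0,0,1,0],[-1,0,0,1,0],[-1,0,0,1,0],[-1,0,0,1,0]]]' >/dev/null; python3 -c "
from h import *
go([474,-262.3,20.9],164.1)"
```

```text
t 20.08 tcp [ 473.3  -262.78   22.28] xyaw 164.09 zaxis [ 2.e-04 -0.e+00 -1.e+00] F [ 0.2   1.39 -1.78] M [0.041 0.038 0.01 ] w 13.73
shift tool mm [-0.54  0.65  1.38]
spin rad -0.0002
t 20.75 tcp [ 473.25 -262.73   21.2 ] xyaw 164.1 zaxis [ 0.e+00  1.e-04 -1.e+00] F [ 0.56  0.38 -2.28] M [-0.001  0.002 -0.003] w 13.87
shift tool mm [-0.61  0.62  0.3 ]
spin rad -0.0001
```

```bash
for i in 1 2; do python3 -m jog '[[[-1,0,0,0.1,0],[-1,0,0,0.2,0],[-1,0,0,0.3,0],[-1,0,0,0.4,0],[-1,0,0,0.4,0],[-1,0,0,0.4,0],[-1,0,0,0.4,0],[-1,0,0,0.4,0]]]' >/dev/null; python3 -c "
from h import *
go()"; done
```

```text
t 21.42 tcp [ 473.26 -262.68   20.85] xyaw 164.1 zaxis [ 1.e-04  1.e-04 -1.e+00] F [0.01 0.25 0.46] M [ 0.061  0.085 -0.039] w 13.74
t 22.08 tcp [ 473.28 -262.71   20.85] xyaw 164.1 zaxis [ 2.e-04 -1.e-04 -1.e+00] F [-2.03  1.87  5.72] M [ 0.241  0.359 -0.051] w 14.04
```

Contact with the mat at 20.85 mm. I'll release gently, then rise.

```bash
python3 -m jog '[[[-1,0,0,-0.3,0],[-1,0,0,-0.3,0],[-0.6,0,0,-0.3,0],[-0.4,0,0,-0.3,0],[-0.2,0,0,-0.3,0],[0,0,0,-0.3,0],[0,0,0,-0.3,0],[0,0,0,-0.3,0]]]' 10 >/dev/null; python3 -c "
from h import *
go()"; python3 -m jog '[[[0,0,0,-5,0],[0,0,0,-15,0],[0,0,0,-30,0],[0,0,0,-50,0],[0,0,0,-75,0],[0,0,0,-100,0],[0,0,0,-125,0],[0,0,0,-140,0]]]' >/dev/null;python3 -m jog '[[[0,30,0,0,0],[0,60,0,0,0],[0,80,0,0,0],[0,80,30,0,0],[0,80,60,0,0],[0,80,90,0,0],[0,80,100,0,0],[0,80,100,0,0]]]' >/dev/null; python3 -c "
from h import *
go()
snap('side','side11');snap('top','top11')
crop('side11',250,200,450,400,3,'c11s');crop('top11',270,170,480,310,3.7,'c11t')"
```

```text
t 22.75 tcp [ 473.25 -262.72   20.62] xyaw 164.1 zaxis [-0.e+00  1.e-04 -1.e+00] F [ 0.36 -0.89 -0.07] M [ 0.025 -0.037 -0.053] w 44.61
t 24.08 tcp [ 424.14 -142.95  161.62] xyaw 164.27 zaxis [ 1.2e-03 -3.0e-04 -1.0e+00] F [-0.07 -0.1  -0.37] M [ 0.038 -0.027 -0.003] w 45.95
```

View pics/c11s.png

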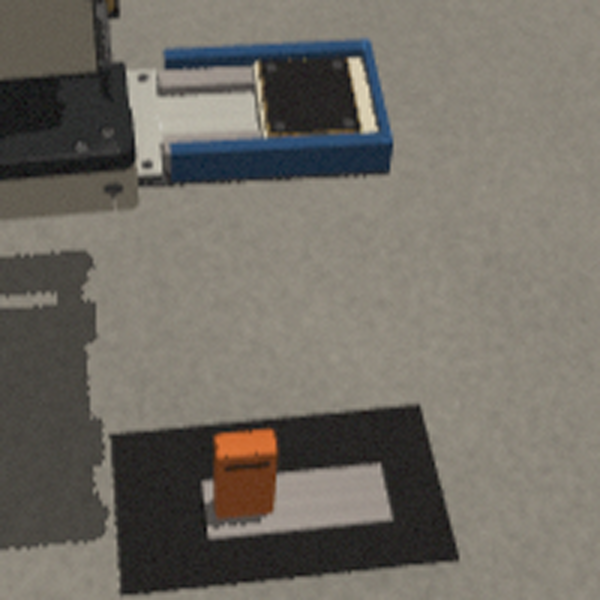

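View pics/c11t.png

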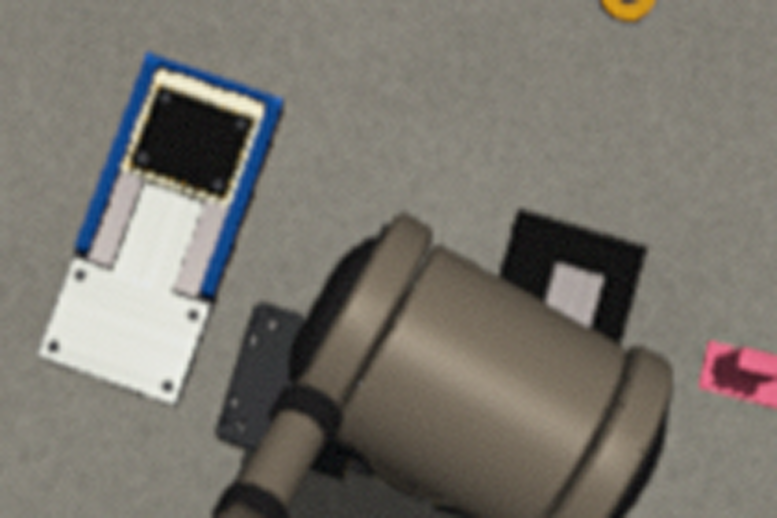

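Run:
```python
from h import *
X=np.mean([ray_z('side',p[0]/3+250,p[1]/3+200,.026)*1e3 for p in [(257,60),(352,55),(362,132),(268,137)]],0); print("plate",fx(X).round(1))
d=np.load('pics/side11.npz')['d']; P=np.array([pix2w('side',u,v,d[v,u])*1e3 for v in range(223,242) for u in range(341,366) if d[v,u]>0])
F=np.array([fx(p) for p in P]); A=np.c_[F[:,:2]-F[:,:2].mean(0),np.ones(len(F))]; print("plane",np.linalg.lstsq(A,F[:,2],rcond=None)[0].round(3),F[:,2].std().round(2))
# lifter
B=np.array([ray_z('side',p[0]/3+250,p[1]/3+200,.004)*1e3 for p in [(382,463),(393,521),(208,540),(202,481)]]); print("blade centre",B.mean(0).round(1),"edge",np.linalg.norm(B[0]-B[3]).round(1))
a=np.load('pics/side0.npz')['a'].astype(int); b=np.load('pics/side11.npz')['a'].astype(int)
for n,(u0,v0,u1,v1) in dict(bin=(220,135,300,195),can=(322,98,358,155),washer=(475,325,515,357),mat=(280,330,405,400)).items(): print(n,abs(a-b)[v0:v1,u0:u1].mean().round(2))
go()
```

```text
plate [31.9 -1.2 28. ]
plane [-4.000e-03 -6.000e-03  2.915e+01] 1.11
blade centre [ 500.  -271.5    4. ] edge 95.7
bin 36.07
can 10.18
washer 13.22
mat 10.59
t 24.18 tcp [ 423.94 -145.03  161.27] xyaw 164.18 zaxis [ 8.e-04 -9.e-04 -1.e+00] F [-0.99  0.61  0.94] M [-0.014  0.069  0.023] w 46.05
```

```bash
python3 -m jog '[[[0,0,0,-5,0],[0,0,0,-10,0],[0,0,0,-10,0],[0,0,0,-10,0],[0,0,0,-10,0],[0,0,0,-10,0],[0,0,0,-10,0],[0,0,0,-10,0]]]' && python3 -c "
from h import *
go()
snap('side','side12');snap('top','top12')
a=np.hstack([cv2.imread('pics/top0.png')[120:330,150:470],cv2.imread('pics/top12.png')[120:330,150:470]]);cv2.imwrite('pics/cmp12.png',a)"
```

```text
time: 24.85
tcp_pos: [0.4236, -0.1446, 0.1705]
eef_rot: [0.138, 0.99, 0.0, -0.0]
wrist_force: [-0.7, 0.1, -0.3]
grip_width: 0.0459
t 24.85 tcp [ 423.61 -144.62  170.54] xyaw 164.09 zaxis [-3.e-04  3.e-04 -1.e+00] F [-0.75  0.06 -0.34] M [ 0.058 -0.036 -0.012] w 45.92
```

View pics/side12.png

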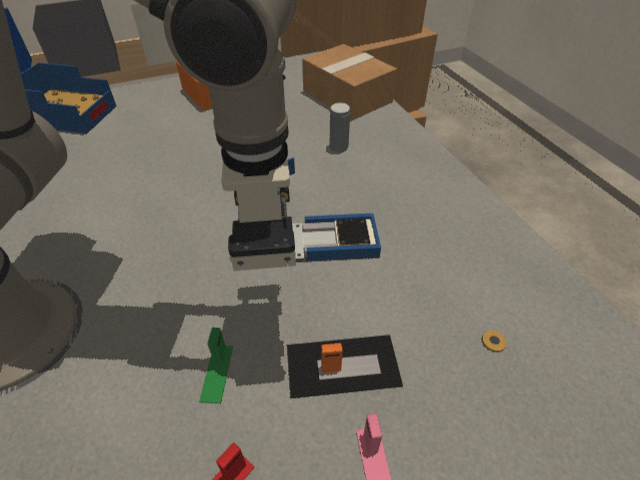

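View pics/cmp12.png

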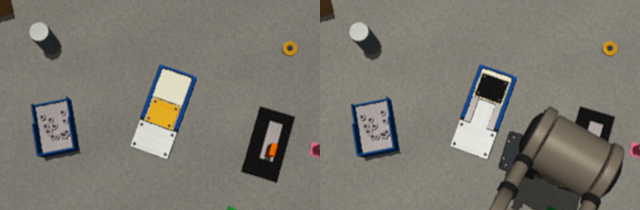

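The side view shows the plate black side up at (352,232), the orange lifter upright on its mat at (332,357), and the gripper clear of everything. In the before/after top view the bin, can and washer sit at the same pixels, so the earlier image difference at the bin was the arm hiding it. I'm handing in.

```bash
python3 -c "
from h import *
print(robot.sign_off()); go()"
```

```text
the job is handed in; nothing more can be done
None
the job is handed in; nothing more can be done
```

The plate is turned over on the white bed, black gasket face up, and the orange lifter is back on its mat. I handed the job in at about 25 s of the 69 s allowed; sign-off gave no verdict.

**How it went:** I felt for the deck with the lifter and met it about 8 mm below the rails. The most the blade pressed on it, by the wrist force, was about 7 N; while sliding it in 15 mm under the plate I held about 3–4 N. I then raised the near edge along an arc over the step until the plate fell over. The gripper stayed well clear of the plate throughout.

**Last checks:**
- **Plate:** its centre is about 32 mm beyond the step, and it is level to within 0.5°. Its top measured about 1 mm above the expected 28 mm. The side camera reads about 1 mm high on the bare bench too, so I take this as camera error.
- **Lifter:** it stands upright within about 2 mm of where it started, with the fingers open and clear.
- **Mat contact:** while I set the lifter down, the wrist force rose to about 6 N, so I eased up before letting go.
- **Bystanders:** the bin, can and washer look unmoved in the before and after top pictures. A first image comparison flagged the bin, but that was only the arm hiding it from the side camera.

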